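# Test the machine's stop button and reset it

## Task

Test the stop button of the welding bench: with the fingertips press the big mushroom button down until it latches in, then push its grip bar round clockwise (seen from above) until the latch lets go and the button comes fully out again, and after that press the flat reset button on the smaller box right down and let it come back. Only touch and push: do not pinch or squeeze the button, do not lean on it hard, and leave the nozzle, the tube piece and the bracket standing as they are.

Things in the scene. Friction and masses are not known exactly. Their poses are not given: they have to be found in the camera images.
- stop_station: Grey box, 94 x 94 mm, 60 mm high, screwed down, with an aluminium top plate, two dark clockwise arrows and a black cable gland on its +y side. Origin: centre of its underside, z up. In the middle of its top stands the black mushroom stop button on a steel collar.
- stop_top (a point): Middle of the top of the mushroom's grip bar, on the axis of press and twist; moves and turns with it. Bar grey, head black. 116 mm above the bench when out, 107 mm latched. x along the bar, y across, z up. Bar 56 long, 11 wide, standing 16 mm above the nearly flat round head (diameter 64, 15 mm thick; 18 mm below this point at 26 mm out). Pressing the bar presses the button.
- stop_press (a joint): How far the mushroom is pressed in (m): 0 out, 0.012 end of travel. The latch clicks when pressed past 0.009; let go, it then stays in at about 0.009. It takes 2 N at first, 4 to 6 N at the click, then a hard stop. Released, a spring brings it back to 0; a finger in its way blocks it only while it is there.
- stop_twist (a joint): Turn of the mushroom head (rad), clockwise from above positive: 0 at rest (bar along the box's x axis), range 0 to 0.95. The latch lets go at about 0.6. A spring turns it back to 0 when let go; the turn takes 0.03 to 0.12 N m, about 2 to 6 N sideways near an end of the bar.
- reset_station: Smaller grey control box, 70 x 70 mm and 60 mm high, screwed to the bench (cannot move), with one small flat round push button in the middle of its top. Origin: centre of its underside, z up.
- reset_button_top (a point): Centre of the top face of the flat black reset button (diameter 28 mm) on the smaller box; it is pressed straight down.
- reset_button (a joint): How far the reset button is pressed (m): 0 out, 0.006 fully down. Fully down takes 5 N; it springs back when let go.
- gas_nozzle: Bystander: copper-coloured gas nozzle, diameter 24 mm, 64 mm high, standing loose close to the stop box. Origin: centre of its underside, z up.
- tube_piece: Bystander: piece of square steel tube, 55 x 55 mm, 52 mm high, standing loose close to the stop box. Origin: centre of its underside, z up.
- bracket: Bystander: L-shaped steel bracket, 28 x 50 mm, 60 mm high, standing loose close to the reset box. Origin: centre of its underside, z up.

How it is judged:
By the outcome, as a careful person would: the job done as asked, in the order asked, and still so for the second after the job is handed in, with the robot touching nothing.
It also fails if it takes over 48 s, if anything falls off the work surface, if the arm or the gripper's body presses on something with over 40 N, if the wrist force passes 120 N, or if a joint passes its speed limit or range.

## Robot

A 7-joint arm with a two-finger parallel gripper is mounted at the origin on the work surface; the furniture and walls round the work are solid. World frame = base frame: x ahead of the robot, y to its left, z up, the work surface at z = 0. Lengths are in mm, angles in rad, forces in N, time in s.
With the tool pointing down it reaches from about 425 to 925 mm from the base axis. Payload 6.8 kg.
Tool frame: the origin (TCP) lies at the very end of the fingers, on their centre line; the grasp point (between the pads) lies 19 mm behind it; z points along the fingers, y is the line along which they close (so a half turn about z gives the same grasp; the last joint's range is limited). The gripper opens to 85 mm and grips with 20 to 120 N. Pads are 22 mm wide; open, the fingers measure 114 mm over their backs; the gripper's body (76 mm by 85 mm) begins 54 mm behind the grasp point. The pads swing forward as they close: fully open they stand 13 mm farther back than shut.
Start: joints at [1.037, 0.477, 0.022, 1.555, -0.011, 1.109, -0.083], TCP at [278.819, -614.742, 231.308] pointing down, gripper open.
Joint ranges: [-2.96, 2.96], [-0.34, 2.1], [-1.41, 1.46], [0.24, 2.44], [-1.37, 4.51], [0.17, 1.92], [-2.96, 2.96]. Speed limits (rad/s): [2.39, 2.39, 3.14, 3.14, 3.14, 3.14, 3.14].

## Interface

Orientations are given as a unit quaternion [x, y, z, w].
In Python, from bench import arm gives the robot as it stands.
- The arm moves only by the shell command python3 -m creep 'ROWS' [FORCE]. ROWS is JSON, a list of rows, each a list of 7 numbers: the shift along the tool's x, y, z in mm, then the turn, a rotation vector about the tool's x, y, z in rad, then the closure, from 0 (fully open) to 1 (shut). A call has exactly 8 rows; each row shifts and turns the commanded pose from where the row before left it, along the tool's axes as they then stand; what a row does not reach is not made up. A row lasts 1/12 s, in which the tool goes at most 41.7 mm and 7.16 degrees, less where a joint would pass 70% of its speed; a pose out of reach is approached as far as the arm can. A call is refused whole if a number of a shift passes 41.7 or a number of a turn 0.125, either way. A call with a gripper value outside its range is refused whole. The fingers move at their own pace and stop on an object; FORCE is the grip in N (left out, the last holds). Time passes only in rows, so rows that do not move let the fingers close, or fill a call up. It gives the time, the measured TCP pose, the force, the opening and the grip force at its end, in the units of the state.
- arm.observe(): the state, without advancing time (a new reading comes with each control period).
- arm.grab_frame(name): name is "side" or "top" or "wrist"; returns a dict with "color" (400x640x3 uint8, red, green, blue), "K" (3x3 intrinsics, pixels), "eye" and "attitude" of the camera in the world. Camera axes: x right, y up, looking along -z (the intrinsics and any distortion apply to the point x, -y, -z); pixel columns grow to the right and rows downward; lengths in mm; the calibration is good to about 2 mm. A picture is of the moment at which its call begins. There is no depth.
- arm.close_job(): hands the job in; it is judged then, once.
The state is a dict: "time_s": time; "qpos": joint angles; "dq": joint speeds; "joint_efforts": joint torques, N m; "tcp_pos": TCP position; "tcp_rot": TCP orientation; "force": force on the tool from outside, world axes, zero at the start; "ft_torque": the same for the moment, N m; "gripper_width": finger opening in mm; "gripper_force": force on a finger pad.
Only numpy, scipy, OpenCV 4.12 (cv2) and the standard library are available. Lean on these libraries where they do the work, as an engineer would, in place of code of your own. Each camera call takes 0.05 s, during which the arm holds its last target. There are 200 camera calls.

## Working session

There is one attempt and no reset: what is moved stays moved. The work goes in short steps, Python scripts to look and compute and a shell command to move; the robot and the scene stay as the last step left them, time stands still between calls to the robot, and variables do not carry over. Pictures are saved under pics/ and viewed, at most 10 in all, crops included, and the job is handed in when it is done.

```bash
mkdir -p pics; cat > h.py <<'E'
from bench import arm
import numpy as np, cv2
from scipy.spatial.transform import Rotation as R
def snap(n,f):
    g=arm.grab_frame(n); cv2.imwrite('pics/'+f,g['color'][:,:,::-1]); np.savez('pics/'+f[:-4]+'.npz',**{k:np.array(v) for k,v in g.items()}); return g
def ray(g,u,v):
    d=np.linalg.inv(np.array(g['K']))@[u,v,1]; d=np.array([d[0],-d[1],-d[2]])
    a=np.array(g['attitude']); M=a if a.shape==(3,3) else R.from_quat(a).as_matrix()
    return np.array(g['eye']).astype(float), M@d
def onz(g,u,v,z):
    e,d=ray(g,u,v); return e+d*(z-e[2])/d[2]
def proj(g,p):
    a=np.array(g['attitude']); M=a if a.shape==(3,3) else R.from_quat(a).as_matrix()
    c=M.T@(np.array(p)-np.array(g['eye'])); q=np.array(g['K'])@[c[0],-c[1],-c[2]]; return q[:2]/q[2]
E
python3 - <<'E'
from h import *
s=arm.observe(); print({k:np.round(s[k],3) for k in s})
gs=[snap(n,n+'0.png') for n in('top','side','wrist')]
for g in gs: print({k:np.round(g[k],3) for k in g if k!='color'})
cv2.imwrite('pics/ts.png',cv2.resize(np.vstack([gs[0]['color'],gs[1]['color']])[:,:,::-1],(480,600)))
E
```

```text
{'time_s': np.float64(0.0), 'qpos': array([ 1.037,  0.478,  0.022,  1.556, -0.011,  1.109, -0.083]), 'dq': array([-0.001, -0.   , -0.   ,  0.   ,  0.001,  0.001,  0.001]), 'joint_efforts': array([ 0.0000e+00, -5.9645e+01,  1.6080e+00, -2.8119e+01,  1.2000e-02,
        9.0000e-03,  0.0000e+00]), 'tcp_pos': array([ 278.547, -614.192,  230.297]), 'tcp_rot': array([ 0.977,  0.211, -0.   , -0.001]), 'force': array([0.154, 0.51 , 0.603]), 'ft_torque': array([ 0.022,  0.046, -0.009]), 'gripper_force': np.float64(0.0), 'gripper_width': np.float64(85.366)}
{'K': array([[380.966,   0.   , 323.575],
       [  0.   , 380.966, 197.288],
       [  0.   ,   0.   ,   1.   ]]), 'eye': array([455.777, 151.439, 955.329]), 'attitude': array([-0.033,  0.033,  0.717, -0.696])}
{'K': array([[459.442,   0.   , 322.247],
       [  0.   , 459.442, 194.571],
       [  0.   ,   0.   ,   1.   ]]), 'eye': array([ 160.85 , -458.633,  665.659]), 'attitude': array([ 0.409, -0.116, -0.245,  0.871])}
{'K': array([[350.676,   0.   , 316.076],
       [  0.   , 350.676, 201.157],
       [  0.   ,   0.   ,   1.   ]]), 'eye': array([ 350.69 , -580.917,  372.933]), 'attitude': array([-0.129,  0.085, -0.535,  0.831])}
```

View pics/top0.png

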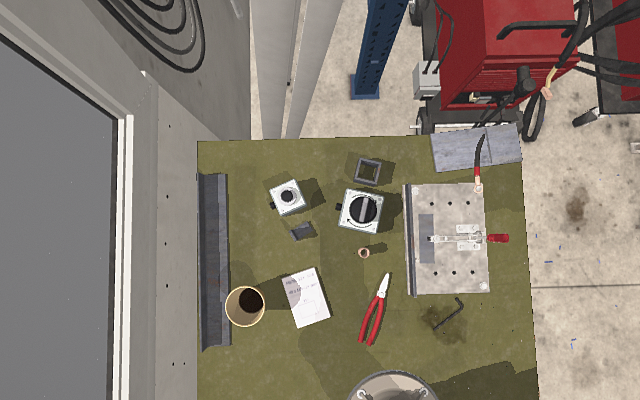

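View pics/side0.png

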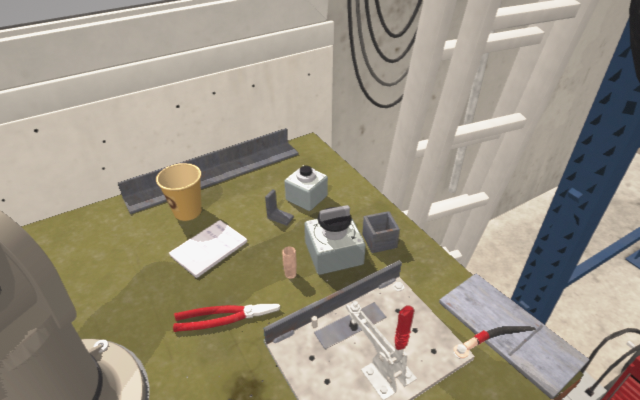

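The top view shows the stop button at about (363,210), the reset at (288,197), the nozzle at (364,253), the tube at (367,171) and the bracket at (301,231). In the side view the stop bar is at about (335,214) and the reset at (306,171). I'll zoom in next.

```bash
python3 - <<'E'
from h import *
t=cv2.imread('pics/top0.png')[150:275,255:405]; s=cv2.imread('pics/side0.png')[150:290,250:410]
a=cv2.resize(t,None,fx=2.6*1,fy=2.6,interpolation=2); a=cv2.resize(t,(400,333),interpolation=2); b=cv2.resize(s,(400,350),interpolation=2)
a=cv2.copyMakeBorder(a,0,17,0,0,0); cv2.imwrite('pics/z.png',np.hstack([a,b]))
g=dict(np.load('pics/top0.npz')); q=dict(np.load('pics/side0.npz'))
def tri(u,v):
    e1,d1=ray(g,*u);e2,d2=ray(q,*v);d1/=np.linalg.norm(d1);d2/=np.linalg.norm(d2)
    l=np.linalg.lstsq(np.c_[d1,-d2],e2-e1,rcond=None)[0];p=e1+d1*l[0];r=e2+d2*l[1];return (p+r)/2,np.linalg.norm(p-r)
print(tri((363,210),(335,214)),tri((288,197),(306,171)))
print(onz(g,363,210,116),onz(g,288,197,66))
E
```

```text
(array([505.27588519,  61.6743114 , 101.9385459 ]), np.float64(2.5726725276340776)) (array([541.61513575, 231.65972845,  77.47055124]), np.float64(1.784206135058823))
[503.34640196  63.76640348 116.        ] [541.9286896  233.11472171  66.        ]
```

View pics/z.png

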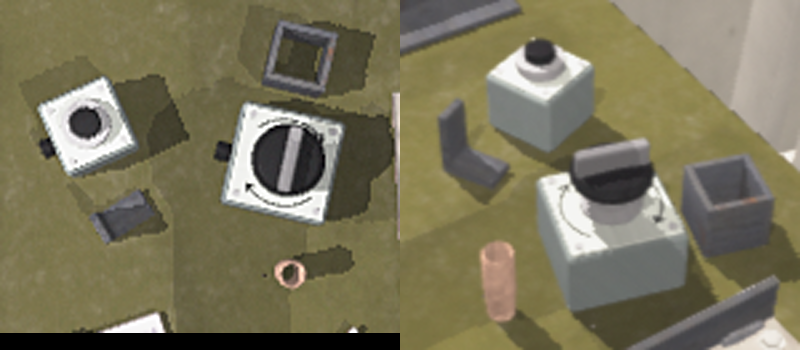

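The zoom shows the bar's top face at about (364,210) in the top view, tilted a little, and its side-view top at about (334,210). The reset cap is at (287,196) top and (305,169) side. I'll refine these with masks.

```bash
python3 - <<'E'
from h import *
g=dict(np.load('pics/top0.npz')); q=dict(np.load('pics/side0.npz'))
def tri(u,v):
    e1,d1=ray(g,*u);e2,d2=ray(q,*v);d1/=np.linalg.norm(d1);d2/=np.linalg.norm(d2)
    l=np.linalg.lstsq(np.c_[d1,-d2],e2-e1,rcond=None)[0];p=e1+d1*l[0];r=e2+d2*l[1];return np.round((p+r)/2,1),round(np.linalg.norm(p-r),1)
gr=cv2.cvtColor(g['color'],cv2.COLOR_RGB2GRAY)
# dark blobs
def blob(mask,c,rad):
    m=np.zeros_like(mask);cv2.circle(m,c,rad,255,-1);m&=mask
    n,l,s,cc=cv2.connectedComponentsWithStats(m);k=1+np.argmax(s[1:,4]);return (l==k).astype(np.uint8)*255,cc[k],s[k]
D=((gr<55)*255).astype(np.uint8)
dm,dc,ds=blob(D,(288,196),9);print('reset',dc,ds)
B=((gr>90)&(gr<190)).astype(np.uint8)*255
bm,bc,bs=blob(B,(364,210),13);r=cv2.minAreaRect(cv2.findNonZero(bm));print('bar',bc,bs,r)
p=cv2.boxPoints(r);w=[onz(g,*x,116) for x in p];print(np.round(w,1))
c=onz(g,*bc,116);vx,vy,x0,y0=cv2.fitLine(cv2.findNonZero(bm),cv2.DIST_L2,0,.01,.01).ravel()
d=onz(g,bc[0]+10*vx,bc[1]+10*vy,116)-c;print(c,np.arctan2(d[1],d[0]),'len',[np.linalg.norm(w[i]-w[(i+1)%4]) for i in range(4)])
# box top edges
W=((gr>200)*255).astype(np.uint8)
for cpt,rad in(((362,210),38),((288,196),25)):
    m=np.zeros_like(W);cv2.circle(m,cpt,rad,255,-1);m&=W;n,l,s,cc=cv2.connectedComponentsWithStats(m);k=1+np.argmax(s[1:,4])
    rr=cv2.minAreaRect(cv2.findNonZero((l==k).astype(np.uint8)));print('box',rr,onz(g,*rr[0],60))
    bw=[onz(g,*x,60) for x in cv2.boxPoints(rr)];print(np.round(bw,1).tolist(),[np.linalg.norm(bw[i]-bw[(i+1)%4]) for i in range(4)])
print(tri((364.1,210),(334.4,210)),tri(dc,(305.2,169)))
print(proj(q,[*c[:2],116]),[proj(q,[*onz(g,*dc,z)[:2],z]) for z in(65,70,75,80)])
E
```

```text
reset [286.89473684 194.77192982] [281 190  12  12  57]
bar [363.10743802 209.61157025] [359 198  10  24 121] ((363.1294250488281, 209.4176483154297), (4.989400863647461, 23.97081756591797), 12.528807640075684)
[[480.4  75.5 116. ]
 [531.7  62.  116. ]
 [529.   51.3 116. ]
 [477.7  64.9 116. ]]
[504.19657918  63.49572713 116.        ] -0.2537967435929787 len [np.float64(53.0650031275826), np.float64(11.015266075226576), np.float64(53.05088171955439), np.float64(10.952747985700286)]
box ((361.064697265625, 210.4588165283203), (36.55278015136719, 36.878170013427734), 12.528807640075684) [505.57619697  62.50996053  60.        ]
[[474.2, 115.0, 60.0], [558.5, 93.2, 60.0], [537.2, 9.7, 60.0], [453.2, 32.1, 60.0]] [np.float64(87.10827723342648), np.float64(86.20233713218283), np.float64(86.9383789633924), np.float64(85.45091933449574)]
box ((286.5464172363281, 196.4793701171875), (26.70360565185547, 27.008207321166992), 66.03751373291016) [543.84691823 237.07039642  60.        ]
[[561.1, 278.7, 60.0], [585.5, 219.8, 60.0], [526.7, 195.5, 60.0], [502.6, 254.2, 60.0]] [np.float64(63.79495650512602), np.float64(63.58780823371185), np.float64(63.41350586120097), np.float64(63.42183568970438)]
(array([504. ,  60.7, 113.1]), np.float64(1.2)) (array([544.4, 235. ,  79.9]), np.float64(3.1))
[333.39451838 207.93933876] [array([307.08697191, 173.87573762]), array([306.94365934, 172.21295566]), array([306.79926954, 170.53767527]), array([306.65379033, 168.84975498])]
```

```bash
python3 -m creep '[[20,-21.8,0,0,0,0,1],[20,-21.8,0,0,0,0,1],[20,-21.8,0,0,0,0,1],[20,-21.8,0,0,0,0,1],[20,-21.8,0,0,0,0,1],[20,-21.8,0,0,0,0,1],[20,-21.8,0,0,0,0,1],[20,-21.8,0,0,0,0,1]]' 20
python3 -m creep '[[20,-21.8,0,0,0,0,1],[20,-21.8,0,0,0,0,1],[20,-21.8,0,0,0,0,1],[20,-21.8,0,0,0,0,1],[20,-21.8,0,0,0,0,1],[20,-21.8,0,0,0,0,1],[20,-21.8,0,0,0,0,1],[20,-21.8,0,0,0,0,1]]'
python3 -m creep '[[20,-21.8,0,0,0,0,1],[20,-21.8,0,0,0,0,1],[20,-21.8,0,0,0,0,1],[20,-21.8,0,0,0,0,1],[20,-21.8,0,0,0,0,1],[20,-21.8,0,0,0,0,1],[20,-21.8,0,0,0,0,1],[20,-21.8,0,0,0,0,1]]'
python3 -m creep '[[0,0,0,0,0,-0.112,1],[0,0,0,0,0,-0.112,1],[0,0,0,0,0,-0.112,1],[0,0,0,0,0,-0.112,1],[0,0,0,0,0,-0.112,1],[0,0,0,0,0,-0.112,1],[0,0,0,0,0,-0.112,1],[0,0,0,0,0,-0.112,1]]'
cat > w.py <<'E'
from h import *
import sys
s=arm.observe();M=R.from_quat(s['tcp_rot']).as_matrix();p=np.array(s['tcp_pos'])
T=np.array([float(a) for a in sys.argv[1:4]]);print('t',round(float(s['time_s']),2),'tcp',np.round(p,1),'toolshift',np.round(M.T@(T-p),1),'yawx',round(np.arctan2(M[1,0],M[0,0]),3),'tilt',np.round(M[:,2],3),'F',np.round(s['force'],1))
E
python3 w.py 504.8 63 150
```

```text
time_s: 0.82
tcp_pos: [352.6, -388.3, 231.2]
tcp_rot: [0.977, 0.211, -0.0, -0.0]
force: [-0.3, 0.8, 0.1]
gripper_width: -0.2
gripper_force: 0.0
time_s: 1.48
tcp_pos: [426.2, -163.5, 231.3]
tcp_rot: [0.977, 0.211, -0.0, 0.0]
force: [0.7, -0.6, -0.4]
gripper_width: -0.2
gripper_force: 0.0
time_s: 2.15
tcp_pos: [499.9, 61.3, 231.2]
tcp_rot: [0.977, 0.211, -0.0, 0.0]
force: [1.0, 0.7, 0.5]
gripper_width: -0.1
gripper_force: 0.0
time_s: 2.82
tcp_pos: [499.7, 59.9, 231.1]
tcp_rot: [0.788, 0.616, -0.0, -0.0]
force: [0.4, 0.8, 0.3]
gripper_width: -0.2
gripper_force: 0.0
t 2.82 tcp [499.7  59.9 231.1] toolshift [ 4.3  4.3 81.1] yawx 1.327 tilt [-0. -0. -1.] F [0.4 0.8 0.3]
```

```bash
python3 -m creep '[[0.6,0.6,10,0,0,0,1],[0.6,0.6,10,0,0,0,1],[0.6,0.6,10,0,0,0,1],[0.6,0.6,10,0,0,0,1],[0.6,0.6,10,0,0,0,1],[0.6,0.6,10,0,0,0,1],[0.6,0.6,10,0,0,0,1],[0,0,10,0,0,0,1]]'
python3 - <<'E'
from h import *
a=snap('wrist','w1.png');b=snap('side','s1.png')
cv2.imwrite('pics/m1.png',np.hstack([cv2.resize(a['color'][:,:,::-1],(480,300)),cv2.resize(b['color'][120:290,250:420,::-1],(300,300),interpolation=2)]))
print(proj(b,arm.observe()['tcp_pos']),[proj(a,[504.8,63,116]),proj(a,arm.observe()['tcp_pos'])])
E
```

```text
time_s: 3.48
tcp_pos: [505.0, 63.2, 150.1]
tcp_rot: [0.789, 0.614, -0.0, -0.0]
force: [0.1, -0.2, 0.2]
gripper_width: 0.1
gripper_force: 0.0
[333.71266174 194.01378209] [array([315.23093815, 241.62024008]), array([312.95058934, 272.58098351])]
```

View pics/m1.png

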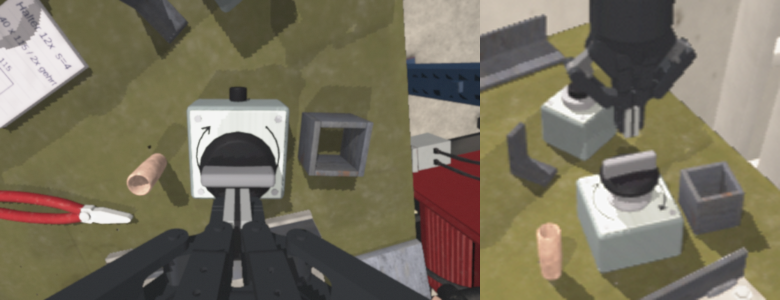

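The picture matches: the bar lies square to the tool and is centred under the fingers (wrist picture about x=316, 315 predicted). I'll press down now.

```bash
python3 -m creep '[[0,0,5,0,0,0,1],[0,0,5,0,0,0,1],[0,0,5,0,0,0,1],[0,0,5,0,0,0,1],[0,0,5,0,0,0,1],[0,0,3,0,0,0,1],[0,0,2,0,0,0,1],[0,0,0,0,0,0,1]]'
python3 -m creep '[[0,0,1,0,0,0,1],[0,0,1,0,0,0,1],[0,0,1,0,0,0,1],[0,0,1,0,0,0,1],[0,0,1,0,0,0,1],[0,0,1,0,0,0,1],[0,0,0,0,0,0,1],[0,0,0,0,0,0,1]]'
python3 -m creep '[[0,0,1,0,0,0,1],[0,0,1,0,0,0,1],[0,0,1,0,0,0,1],[0,0,0,0,0,0,1],[0,0,0,0,0,0,1],[0,0,0,0,0,0,1],[0,0,0,0,0,0,1],[0,0,0,0,0,0,1]]'
```

```text
time_s: 4.25
tcp_pos: [504.7, 63.0, 120.9]
tcp_rot: [0.789, 0.614, -0.0, -0.0]
force: [0.7, -0.9, -0.0]
gripper_width: -0.1
gripper_force: 0.0
time_s: 4.92
tcp_pos: [505.1, 63.1, 115.4]
tcp_rot: [0.789, 0.614, 0.0, 0.0]
force: [0.1, -0.4, 1.9]
gripper_width: -0.1
gripper_force: 0.8
time_s: 5.58
tcp_pos: [505.0, 63.0, 112.4]
tcp_rot: [0.789, 0.614, 0.0, 0.0]
force: [0.4, -0.1, 2.4]
gripper_width: -0.1
gripper_force: 1.6
```

```bash
python3 -m creep '[[0,0,1,0,0,0,1],[0,0,1,0,0,0,1],[0,0,1,0,0,0,1],[0,0,1,0,0,0,1],[0,0,1,0,0,0,1],[0,0,0.5,0,0,0,1],[0,0,0,0,0,0,1],[0,0,0,0,0,0,1]]'
python3 -m creep '[[0,0,0.5,0,0,0,1],[0,0,0.5,0,0,0,1],[0,0,0.3,0,0,0,1],[0,0,0,0,0,0,1],[0,0,0,0,0,0,1],[0,0,0,0,0,0,1],[0,0,0,0,0,0,1],[0,0,0,0,0,0,1]]'
```

```text
time_s: 6.25
tcp_pos: [505.1, 63.0, 106.8]
tcp_rot: [0.789, 0.614, 0.0, 0.0]
force: [0.4, -0.6, 4.0]
gripper_width: -0.1
gripper_force: 1.9
time_s: 6.92
tcp_pos: [505.0, 63.0, 105.5]
tcp_rot: [0.789, 0.614, 0.0, 0.0]
force: [0.8, -0.4, 4.2]
gripper_width: -0.3
gripper_force: 2.0
```

```bash
python3 -m creep '[[0,0,0.4,0,0,0,1],[0,0,0.3,0,0,0,1],[0,0,0,0,0,0,1],[0,0,0,0,0,0,1],[0,0,0,0,0,0,1],[0,0,0,0,0,0,1],[0,0,0,0,0,0,1],[0,0,0,0,0,0,1]]'
python3 -m creep '[[0,0,-1,0,0,0,1],[0,0,-1,0,0,0,1],[0,0,-1,0,0,0,1],[0,0,-1,0,0,0,1],[0,0,-1,0,0,0,1],[0,0,0,0,0,0,1],[0,0,0,0,0,0,1],[0,0,0,0,0,0,1]]'
python3 w.py 504.8 63 125
```

```text
time_s: 7.58
tcp_pos: [505.1, 63.0, 104.9]
tcp_rot: [0.789, 0.614, 0.0, 0.0]
force: [0.6, 0.2, 4.2]
gripper_width: 0.2
gripper_force: 2.1
time_s: 8.25
tcp_pos: [504.8, 63.0, 109.6]
tcp_rot: [0.789, 0.614, -0.0, -0.0]
force: [0.4, -0.2, -0.0]
gripper_width: 0.3
gripper_force: 0.0
t 8.25 tcp [504.8  63.  109.6] toolshift [  0.    0.  -15.4] yawx 1.322 tilt [-0. -0. -1.] F [ 0.4 -0.2 -0. ]
```

```bash
python3 -m creep '[[0,0,-7,0,0,0,1],[0,0,-7,0,0,0,1],[6,6,0,0,0,0,1],[8,9,0,0,0,0,1],[8,9,0,0,0,0,1],[0,0,0,0,0,0,1],[0,0,0,0,0,0,1],[0,0,0,0,0,0,1]]'
python3 -m creep '[[0,0,4,0,0,0,1],[0,0,4,0,0,0,1],[0,0,4,0,0,0,1],[0,0,4,0,0,0,1],[0,0,3,0,0,0,1],[0,0,3,0,0,0,1],[0,0,0,0,0,0,1],[0,0,0,0,0,0,1]]'
python3 - <<'E'
from h import *
a=snap('wrist','w2.png');b=snap('side','s2.png')
cv2.imwrite('pics/m2.png',np.hstack([cv2.resize(a['color'][:,:,::-1],(480,300)),cv2.resize(b['color'][140:290,260:410,::-1],(300,300),interpolation=2)]))
E
python3 w.py 504.8 63 101.5
```

```text
time_s: 8.92
tcp_pos: [533.2, 78.3, 123.6]
tcp_rot: [0.789, 0.614, -0.0, -0.0]
force: [-0.2, 0.4, -0.3]
gripper_width: -0.1
gripper_force: 0.0
time_s: 9.58
tcp_pos: [533.5, 78.4, 101.6]
tcp_rot: [0.789, 0.614, -0.0, -0.0]
force: [-0.5, 0.5, -0.1]
gripper_width: 0.2
gripper_force: 0.0
t 9.68 tcp [533.8  78.5 101.9] toolshift [-22.2 -24.3   0.4] yawx 1.322 tilt [ 0.  0. -1.] F [0.1 0.1 0.2]
```

View pics/m2.png

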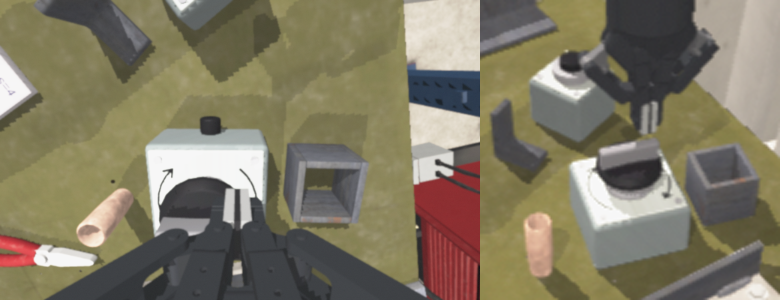

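The wrist picture shows the closed tips beside the bar's far end, at about (235,205), over the head. The side picture shows the button sitting low, so it is latched. I'll make contact, then swing round.

```bash
python3 -m creep '[[-1.5,0,0,0,0,0,1],[-1.5,0,0,0,0,0,1],[-1.5,0,0,0,0,0,1],[-1,0,0,0,0,0,1],[0,0,0,0,0,0,1],[0,0,0,0,0,0,1],[0,0,0,0,0,0,1],[0,0,0,0,0,0,1]]'
python3 -m creep '[[-1.29,0.76,0,0,0,0.05,1],[-1.29,0.76,0,0,0,0.05,1],[-1.29,0.76,0,0,0,0.05,1],[-1.29,0.76,0,0,0,0.05,1],[-1.29,0.76,0,0,0,0.05,1],[-1.29,0.76,0,0,0,0.05,1],[0,0,0,0,0,0,1],[0,0,0,0,0,0,1]]'
python3 w.py 504.8 63 101.5
```

```text
time_s: 10.35
tcp_pos: [532.3, 73.2, 101.8]
tcp_rot: [0.789, 0.614, 0.0, 0.0]
force: [0.2, 0.2, 0.9]
gripper_width: -0.3
gripper_force: 0.0
time_s: 11.02
tcp_pos: [534.2, 65.0, 102.0]
tcp_rot: [0.872, 0.49, 0.001, -0.0]
force: [2.7, 2.6, -0.7]
gripper_width: -0.0
gripper_force: 1.4
t 11.02 tcp [534.2  65.  102. ] toolshift [-17.  -24.    0.4] yawx 1.024 tilt [ 0.001  0.001 -1.   ] F [ 2.7  2.6 -0.7]
```

```bash
python3 -m creep '[[-1.4,0.76,0,0,0,0.05,1],[-1.4,0.76,0,0,0,0.05,1],[-1.4,0.76,0,0,0,0.05,1],[-1.35,0.76,0,0,0,0.05,1],[-1.29,0.76,0,0,0,0.05,1],[0,0,0,0,0,0,1],[0,0,0,0,0,0,1],[0,0,0,0,0,0,1]]'
python3 w.py 504.8 63 101.5
python3 -m creep '[[-1.35,0.76,0,0,0,0.05,1],[-1.3,0.76,0,0,0,0.05,1],[-1.29,0.76,0,0,0,0.05,1],[0,0,0,0,0,0,1],[0,0,0,0,0,0,1],[0,0,0,0,0,0,1],[0,0,0,0,0,0,1],[0,0,0,0,0,0,1]]'
python3 w.py 504.8 63 101.5
```

```text
time_s: 11.68
tcp_pos: [533.5, 56.8, 102.3]
tcp_rot: [0.926, 0.377, 0.001, 0.0]
force: [3.6, 1.0, 1.2]
gripper_width: -0.2
gripper_force: 1.9
t 11.68 tcp [533.5  56.8 102.3] toolshift [-16.2 -24.5   0.7] yawx 0.774 tilt [ 0.002  0.    -1.   ] F [3.6 1.  1.2]
time_s: 12.35
tcp_pos: [531.7, 52.2, 102.0]
tcp_rot: [0.952, 0.306, 0.0, 0.0]
force: [4.0, 1.2, 1.9]
gripper_width: -0.3
gripper_force: 2.1
t 12.35 tcp [531.7  52.2 102. ] toolshift [-15.5 -24.4   0.5] yawx 0.623 tilt [ 0.001  0.    -1.   ] F [4.  1.2 1.9]
```

```bash
python3 -m creep '[[-1.35,0.76,0,0,0,0.05,1],[-1.3,0.76,0,0,0,0.05,1],[0,0,0,0,0,0,1],[0,0,0,0,0,0,1],[0,0,0,0,0,0,1],[0,0,0,0,0,0,1],[0,0,0,0,0,0,1],[0,0,0,0,0,0,1]]'
python3 - <<'E'
from h import *
a=snap('wrist','w3.png');b=snap('side','s3.png')
cv2.imwrite('pics/m3.png',np.hstack([cv2.resize(a['color'][:,:,::-1],(480,300)),cv2.resize(b['color'][140:290,260:410,::-1],(300,300),interpolation=2)]))
E
python3 w.py 504.8 63 101.5
```

```text
time_s: 13.02
tcp_pos: [530.3, 49.4, 101.9]
tcp_rot: [0.966, 0.259, 0.0, 0.0]
force: [4.4, 0.1, 3.8]
gripper_width: 0.1
gripper_force: 2.3
t 13.12 tcp [530.3  49.4 101.9] toolshift [-15.3 -24.5   0.4] yawx 0.524 tilt [ 0.001 -0.    -1.   ] F [4.9 1.2 2.5]
```

View pics/m3.png

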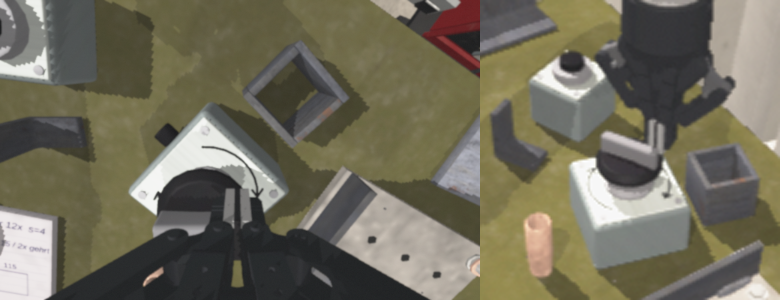

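The bar has turned about 0.8 rad, and the upward force suggests it is released. I'll lift a little while holding the turn, then clear.

```bash
python3 -m creep '[[0,0,-1,0,0,0,1],[0,0,-1,0,0,0,1],[0,0,-1,0,0,0,1],[0,0,-1,0,0,0,1],[0,0,0,0,0,0,1],[0,0,0,0,0,0,1],[0,0,0,0,0,0,1],[0,0,0,0,0,0,1]]'
python3 -m creep '[[2,0,0,0,0,0,1],[3,0,-3,0,0,0,1],[3,0,-6,0,0,0,1],[3,0,-8,0,0,0,1],[0,0,-10,0,0,0,1],[0,0,-10,0,0,0,1],[0,0,-10,0,0,0,1],[0,0,0,0,0,0,1]]'
python3 - <<'E'
from h import *
a=snap('wrist','w4.png');b=snap('side','s4.png')
cv2.imwrite('pics/m4.png',np.hstack([cv2.resize(b['color'][140:290,260:410,::-1],(400,400),interpolation=2),cv2.resize(cv2.imread('pics/side0.png')[140:290,260:410],(400,400),interpolation=2)]))
p0=[504.8,63,116];print(proj(b,p0),proj(b,[504.8,63,107]))
E
python3 w.py 544.5 236 100
```

```text
time_s: 13.78
tcp_pos: [530.2, 49.4, 105.8]
tcp_rot: [0.966, 0.259, 0.0, 0.0]
force: [5.1, 0.6, 1.6]
gripper_width: 0.1
gripper_force: 2.4
time_s: 14.45
tcp_pos: [540.5, 55.0, 155.4]
tcp_rot: [0.966, 0.258, 0.002, 0.0]
force: [-0.1, -0.3, 0.1]
gripper_width: -0.1
gripper_force: 0.0
[333.82291895 207.97929662] [333.73797411 211.68769995]
t 14.55 tcp [539.5  54.7 153.5] toolshift [  94.6 -154.7   53.4] yawx 0.522 tilt [ 0.001 -0.    -1.   ] F [-0.5 -0.9 -0.9]
```

View pics/m4.png

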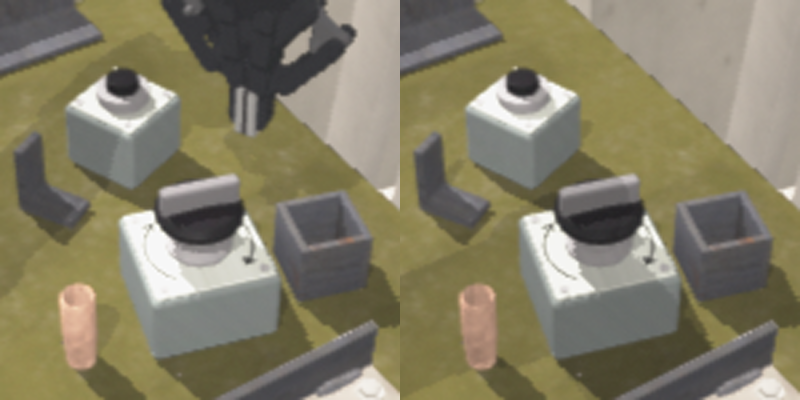

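The button is out and turned back: the bar's top is at the same rows (about 187) in the now and before pictures, and the bystanders haven't moved. On to the reset button.

```bash
python3 -m creep '[[11.7,-19.3,0,0,0,0,1],[11.7,-19.3,0,0,0,0,1],[11.7,-19.3,0,0,0,0,1],[11.7,-19.3,0,0,0,0,1],[11.7,-19.3,0,0,0,0,1],[11.7,-19.3,0,0,0,0,1],[11.7,-19.3,0,0,0,0,1],[11.7,-19.3,0,0,0,0,1]]'
python3 -m creep '[[0,0,10,0,0,0,1],[0,0,10,0,0,0,1],[0,0,10,0,0,0,1],[0,0,10,0,0,0,1],[0,0,10,0,0,0,1],[0,0,8,0,0,0,1],[0,0,0,0,0,0,1],[0,0,0,0,0,0,1]]'
python3 - <<'E'
from h import *
a=snap('wrist','w5.png');b=snap('side','s5.png')
cv2.imwrite('pics/m5.png',np.hstack([cv2.resize(a['color'][100:350,190:440,::-1],(400,400)),cv2.resize(b['color'][110:230,240:360,::-1],(400,400),interpolation=2)]))
print([proj(a,[544,235.5,z]) for z in (66,78)],proj(b,[544,235.5,78]))
E
python3 w.py 544 235.5 80
```

```text
time_s: 15.22
tcp_pos: [543.0, 236.1, 152.1]
tcp_rot: [0.966, 0.258, -0.001, 0.0]
force: [0.9, -0.3, -0.5]
gripper_width: -0.3
gripper_force: 0.0
time_s: 15.88
tcp_pos: [543.3, 234.9, 94.2]
tcp_rot: [0.966, 0.258, -0.001, 0.0]
force: [-0.3, 0.6, 0.3]
gripper_width: -0.2
gripper_force: 0.0
[array([317.28309752, 243.72859273]), array([317.33762619, 253.8777482 ])] [305.6524597  169.57192288]
t 15.98 tcp [543.9 235.5  95.2] toolshift [ 0.   0.1 15.2] yawx 0.522 tilt [ 0.001  0.    -1.   ] F [ 0.2 -0.5 -0.7]
```

View pics/m5.png

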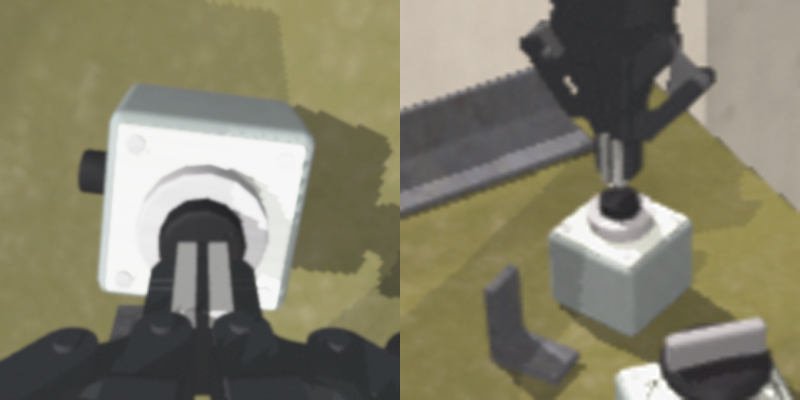

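The tips are centred over the black reset cap (wrist crop about x=201, tips at 203), with a gap of about 15 mm.

```bash
python3 -m creep '[[0,0,4,0,0,0,1],[0,0,4,0,0,0,1],[0,0,3,0,0,0,1],[0,0,1,0,0,0,1],[0,0,1,0,0,0,1],[0,0,0,0,0,0,1],[0,0,0,0,0,0,1],[0,0,0,0,0,0,1]]'
python3 -m creep '[[0,0,1,0,0,0,1],[0,0,1,0,0,0,1],[0,0,1,0,0,0,1],[0,0,1,0,0,0,1],[0,0,0,0,0,0,1],[0,0,0,0,0,0,1],[0,0,0,0,0,0,1],[0,0,0,0,0,0,1]]'
```

```text
time_s: 16.65
tcp_pos: [543.5, 235.5, 81.9]
tcp_rot: [0.966, 0.258, 0.0, 0.0]
force: [-1.0, -0.9, 1.3]
gripper_width: 0.2
gripper_force: 0.7
time_s: 17.32
tcp_pos: [543.7, 235.5, 78.0]
tcp_rot: [0.966, 0.258, 0.0, -0.0]
force: [-1.9, -1.2, 3.8]
gripper_width: 0.0
gripper_force: 1.9
```

```bash
python3 -m creep '[[0,0,1,0,0,0,1],[0,0,0.5,0,0,0,1],[0,0,0.5,0,0,0,1],[0,0,0,0,0,0,1],[0,0,0,0,0,0,1],[0,0,0,0,0,0,1],[0,0,0,0,0,0,1],[0,0,0,0,0,0,1]]'
python3 -m creep '[[0,0,0.5,0,0,0,1],[0,0,0.5,0,0,0,1],[0,0,0,0,0,0,1],[0,0,0,0,0,0,1],[0,0,0,0,0,0,1],[0,0,0,0,0,0,1],[0,0,0,0,0,0,1],[0,0,0,0,0,0,1]]'
```

```text
time_s: 17.98
tcp_pos: [543.7, 235.6, 76.1]
tcp_rot: [0.966, 0.258, 0.0, -0.0]
force: [-1.7, -1.2, 6.2]
gripper_width: 0.2
gripper_force: 3.3
time_s: 18.65
tcp_pos: [543.8, 235.6, 76.0]
tcp_rot: [0.966, 0.258, 0.0, 0.0]
force: [-4.4, -2.4, 14.2]
gripper_width: -0.4
gripper_force: 7.0
```

That is the hard stop: z stays at 76.0 while the force rises to 14 N. Releasing now.

```bash
python3 -m creep '[[0,0,-2,0,0,0,1],[0,0,-2,0,0,0,1],[0,0,-3,0,0,0,1],[0,0,-8,0,0,0,1],[0,0,-15,0,0,0,1],[0,0,-20,0,0,0,1],[0,0,-20,0,0,0,1],[0,0,-20,0,0,0,1]]'
python3 -m creep '[[0,0,0,0,0,0,1],[0,0,0,0,0,0,1],[0,0,0,0,0,0,1],[0,0,0,0,0,0,1],[0,0,0,0,0,0,1],[0,0,0,0,0,0,1],[0,0,0,0,0,0,1],[0,0,0,0,0,0,1]]'
python3 - <<'E'
from h import *
b=snap('side','s6.png')
cv2.imwrite('pics/m6.png',np.hstack([cv2.resize(x[140:290,260:410],(400,400),interpolation=2) for x in (b['color'][:,:,::-1],cv2.imread('pics/side0.png'))]))
E
```

```text
time_s: 19.32
tcp_pos: [543.2, 235.3, 165.6]
tcp_rot: [0.966, 0.258, -0.0, -0.0]
force: [0.3, -0.0, -1.7]
gripper_width: 0.1
gripper_force: 0.0
time_s: 19.98
tcp_pos: [543.4, 235.4, 164.4]
tcp_rot: [0.966, 0.258, -0.0, 0.0]
force: [-0.3, 0.8, -0.3]
gripper_width: -0.0
gripper_force: 0.0
```

View pics/m6.png

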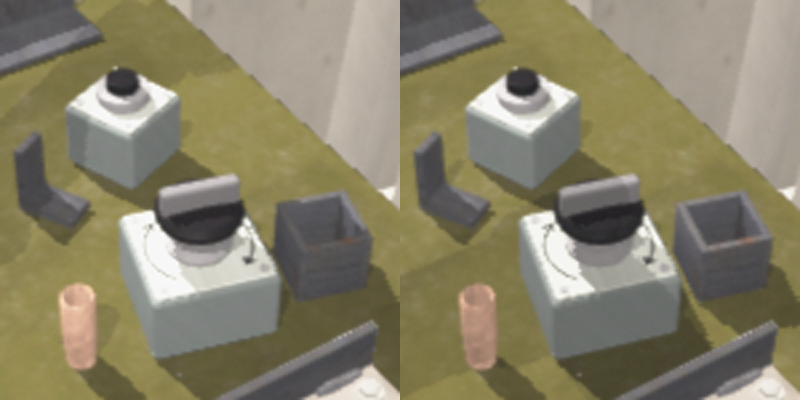

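Both buttons are out and the bystanders stand where they were; the two pictures match.

```bash
python3 -c "
from bench import arm
print(arm.close_job())"
```

```text
the job is handed in; nothing more can be done
None
```

The stop button was pressed until it latched and twisted clockwise until it came fully out, then the reset button was pressed to its stop and sprang back; the nozzle, tube piece and bracket look unmoved, and the job was handed in at about 20 s.

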